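Find the hidden coupling with the release key and turn it to its stop

ROBOT

A 6-joint arm with a two-finger parallel gripper is mounted at the origin on a cart in front of the work surface, level with it; the furniture and walls round the work are solid. World frame = base frame: x ahead of the robot, y to its left, z up, the work surface at z = 0. Lengths are in mm, angles in rad, forces in N, time in s.
With the tool pointing down it reaches from about 400 to 925 mm from the base axis. Payload 12.5 kg.
Tool frame: the origin (TCP) lies on the front face of the gripper's body, between the roots of the fingers; the fingertips stand 78 mm ahead of it and the grasp point (between the pads) lies 59 mm ahead of it (env.nose_length is the distance from the TCP to the fingertips, in mm); z points along the fingers, y is the line along which they close (so a half turn about z gives the same grasp; the last joint's range is limited). The gripper opens to 95 mm and grips with 3 to 60 N. Pads are 20 mm wide; open, the fingers measure 119 mm over their backs; the gripper's body (75 mm by 180 mm) begins 59 mm behind the grasp point.
Start: joints at [-1.447, 0.491, 1.559, -0, 1.092, -0.106], TCP at [142.385, -608.576, 292.261] pointing down, gripper open.
Joint ranges: [-3.1, 3.1], [-0.84, 2.19], [0.05, 2.79], [-1.13, 4.28], [0.06, 2.93], [-2.69, 2.69]. Speed limits (rad/s): [2.22, 2.22, 2.79, 3.14, 3.14, 3.14].

INTERFACE

Orientations are given as [roll, pitch, yaw] about the fixed x, y, z axes, in that order (R = Rz(yaw) Ry(pitch) Rx(roll)).
In Python, from cell import env gives the robot as it stands.
- The arm moves only by the tool jog_arm, never from a script. Its argument "motion" is a list of rows, each a list of 7 numbers: the turn, a rotation vector about the tool's x, y, z in degrees, then the shift along the tool's x, y, z in mm, then the finger opening in mm, from 0 to 95.1. In form: [[wx, wy, wz, x, y, z, hand], ...]. A call has 1 to 10 rows; each row shifts and turns the commanded pose from where the row before left it, along the tool's axes as they then stand; what a row does not reach is not made up. A row lasts 1/8 s, in which the tool goes at most 62.5 mm and 10.7 degrees, less where a joint would pass 70% of its speed; a pose out of reach is approached as far as the arm can. A call is refused whole if a number of a shift passes 62.5 or a number of a turn 10.7, either way. A call with a gripper value outside its range is refused whole. The fingers move at their own pace and stop on an object; the grip force is fixed at half the most. Time passes only in rows, so rows that do not move let the fingers close. It gives the time, the measured TCP pose, the force, the opening and the grip force at its end, in the units of the state.
- env.state(): the state, without advancing time (a new reading comes with each control period).
- env.read_camera(name): name is "scene" or "top" or "wrist"; returns a dict with "color" (480x640x3 uint8, red, green, blue), "z_map" (480x640 float32, mm along the optical axis (not along the pixel's ray), 0 where there is no reading), "camera_matrix" (3x3 intrinsics, pixels), "k1" (the pictures are not rectified: a ray, as slopes to the right and down, at radius r is drawn at 1 + k1 r^2 times it, then the intrinsics apply), "world_to_cam" (4x4, takes a point from world to camera coordinates). Camera axes: x right, y up, looking along -z (the intrinsics and any distortion apply to the point x, -y, -z); pixel columns grow to the right and rows downward; lengths in mm; the calibration is good to about 2 mm. A picture is of the moment at which its call begins.
- env.job_done(): hands the job in; it is judged then, once.
Trained networks look in the newest picture that a camera, given by its name, has taken for a name from the list of things; names that differ only in an ending like _2 or _b are one class to them, and where a whole thing is asked for, a point or a joint stands for the part that bears it (a point fixed in the world has none). Each returns a list of dicts, best first, with "score" (0 to 1); they miss things now and then, are a little off and sometimes report something else, mostly with a low value. They report only what shows in the picture. A call takes as long as a camera call. They do not tell look-alikes from the thing itself.
- env.recognise(camera, thing): "location" ([column, row] in pixels, amid what is visible of it).
The state is a dict: "t": time; "joints": joint angles; "qvel": joint speeds; "tau": joint torques, N m; "eef_pos": TCP position; "tcp_rot": TCP orientation; "ft_force": force on the tool from outside, world axes, zero at the start; "moment": the same for the moment, N m; "opening": opening from 0.0 (shut) to 1.0 (fully open); "grip_force": force on a finger pad.
Only numpy, scipy, OpenCV 4.12 (cv2) and the standard library are available. Lean on these libraries where they do the work, as an engineer would, in place of code of your own. Each camera call takes 0.05 s, during which the arm holds its last target. There are 200 camera calls.

TASK

Take the T-handled release key out of its stand and put it into the round bore on top of the upright gearmotor. Pressing only lightly, turn the key until its blade finds the slot of the coupling hidden inside, and let it go fully home, its collar flush on the cover. Then turn it clockwise, seen from above, gently up to the coupling's stop, where the key's T bar points straight at the terminal box, and let go of it.

Things in the scene. Friction and masses are not known exactly. Their poses are not given: they have to be found in the camera images.
- key_grip (a point): Release key, one steel piece, 0.2 kg, upright in the stand with its collar on the stand's top. Point: centre of its T bar, 60 mm long (x), 14 thick (y, grasp across this from above at mid-length), 20 high (z up). Under the bar a neck 16 mm round, 14 long, then a collar 40 mm round, 6 thick, its underside 30 mm below this point. Half a turn about z makes no difference.
- key_tip (a point): Bottom of the key, 66 mm below key_grip on the same axis and with the same axes: end of a flat blade 24 mm wide (along x, in line with the T bar), 8 mm thick, 15 mm long. Between blade and collar is a round pilot, 26 mm diameter, 21 mm long, that fits the bore.
- stand_hole (a point): Key stand, fixed: slim post on a round foot with a black block 46 mm square on top, 200 mm above the table. Point: centre of the mouth of its 29 mm hole, 39 mm deep, in the top face; z up.
- drive_bore (a point): Upright gearmotor, fixed: finned motor under a grey gearhead, flat cover 70 x 70 mm, 200 mm above the table. Point: centre of the mouth (3.5 mm chamfer) of the 29 mm round bore in the cover; z up, x and y parallel to the cover's sides. A black terminal box is on the -x side, its top 15 mm below the cover. Pressing and twisting forces of key on gearmotor: 45 N in all at most (0.4 N m at the stop).
- coupling_face (a point): Centre of the face of the steel coupling inside, 22 mm below drive_bore, axes of the gearmotor (not of the coupling). A straight slot, 11 mm wide, 16 deep, crosses the face. Its angle is not measured: at the start 40 to 78 degrees counter-clockwise, from above, of this x axis. With the blade on the face the collar stands 14 mm above the cover; in the slot it sits flush.
- coupling_floor (a point): Floor of the coupling's slot, 38 mm below drive_bore, axes of the gearmotor. The blade drops in when within about 7 degrees of the slot. The coupling turns stiffly (0.12 N m) and stays where it is left; clockwise from above it comes to a rigid stop with the key's bar parallel to this x axis (a few degrees of play). Collar flush: key_grip is 30 mm above drive_bore.
There are look-alikes about, which are no part of the job. What is shaped like the part that bears key_grip but yellow is not meant.

How it is judged (in metres and radians):
On the way, in this order (a step that is already met when the one before it is completed fails the run):
1. the key is lifted clear of its stand (z of key_grip in the frame of stand_hole above 0.075 m), for 0.1 s.
2. the key is home in the gearmotor: collar within 3 mm of the cover (z of key_grip in the frame of drive_bore between 0.026 and 0.033 m and horizontal distance between key_grip and drive_bore below 0.004 m and angle between key_grip's own z axis and vertical below 0.08 rad), for 0.2 s.
At the end, for the whole second after the job is handed in: The key stands in the gearmotor's bore, fully home (collar within 3 mm of the cover, within 4 mm of the bore's centre, upright within 0.08 rad), turned so that its bar is parallel to the cover's x axis within 0.16 rad, at rest and released (all of step 2 and angle between the x axis of key_grip and the x axis of drive_bore, either way round below 0.16 rad and linear speed of key below 0.02 m/s); the robot touches nothing.
It fails at once if the key is forced: pressed on the gearmotor with more than 45 N, or wrenched against its stop (contact force between key and drive above 45 N).
It also fails if it takes over 51 s, if anything falls off the work surface, if the arm or the gripper's body presses on something with over 40 N, if the wrist force passes 120 N, or if a joint passes its speed limit or range.

## Working session

There is one attempt and no reset: what is moved stays moved. The work goes in short steps, Python scripts to look and compute and a tool call to move; the robot and the scene stay as the last step left them, time stands still between calls to the robot, and variables do not carry over. Pictures are saved under pics/ and viewed, at most 10 in all, crops included, and the job is handed in when it is done.

Besides the shell and the picture viewer there is one more tool, called after "Call:" by a JSON object that holds its "api" and its "payload", one argument or row to a line. jog_arm: Moves the arm, as the interface text tells. Its arguments: {"type":"object","properties":{"motion":{"type":"array"}},"required":["motion"]}

```bash
mkdir -p pics; ls; cat > h.py <<'E'
import numpy as np, cv2
from cell import env
def px2world(c,u,v,z=None,depth=None):
    K=c["camera_matrix"];x=(u-K[0][2])/K[0][0];y=(v-K[1][2])/K[1][1]
    rd=np.hypot(x,y);r=rd
    for _ in range(20): r=rd/(1+c["k1"]*r*r)
    s=r/rd if rd>0 else 1
    d=np.array([x*s,-y*s,-1.])
    T=np.linalg.inv(np.array(c["world_to_cam"]))
    o=T[:3,3];w=T[:3,:3]@d
    if depth is not None: return o+w*depth
    return o+w*(z-o[2])/w[2]
def cloud(c):
    Z=c["z_map"];h,w=Z.shape;K=np.array(c["camera_matrix"])
    u,v=np.meshgrid(np.arange(w),np.arange(h))
    x=(u-K[0,2])/K[0,0];y=(v-K[1,2])/K[1,1];rd=np.hypot(x,y);r=rd.copy()
    for _ in range(20): r=rd/(1+c["k1"]*r*r)
    s=np.where(rd>0,r/np.maximum(rd,1e-9),1)
    P=np.stack([x*s*Z,-y*s*Z,-Z,np.ones_like(Z)],-1)
    return (P@np.linalg.inv(np.array(c["world_to_cam"])).T)[...,:3]
E
python3 - <<'E'
from h import *
for n in ["top","scene"]:
    c=env.read_camera(n);cv2.imwrite(f"pics/{n}0.png",c["color"][...,::-1])
    print(n,c["camera_matrix"],c["k1"]);P=cloud(c)
    for t in ["key_grip","stand_hole","drive_bore"]:
        for d in env.recognise(n,t)[:4]:
            u,v=d["location"];print(t,d["score"],u,v,P[int(v),int(u)].round())
print(env.state())
E
```

```text
pics
top [[511.55101348   0.         317.27500602]
 [  0.         511.55101348 235.65112073]
 [  0.           0.           1.        ]] -0.06037026504900355
key_grip 0.83 326.1 286.8 [ 421. -126.  239.]
key_grip 0.55 417.2 195.1 [ 656. -363.   79.]
stand_hole 0.72 323.5 297.1 [ 400. -120.  200.]
drive_bore 0.62 220.9 214.4 [591. 110. 194.]
scene [[542.43061832   0.         312.5440832 ]
 [  0.         542.43061832 247.69421067]
 [  0.           0.           1.        ]] -0.023112067795332963
key_grip 0.85 356.5 254.7 [ 422. -117.  220.]
key_grip 0.5 358.5 181.1 [ 645. -359.   78.]
stand_hole 0.68 355.0 285.1 [ 414. -114.  134.]
drive_bore 0.73 195.3 280.8 [578. 124. 202.]
{'t': 0.4, 'joints': array([-1.44655419e+00,  4.91032594e-01,  1.55899293e+00, -2.91480586e-06,
        1.09170253e+00, -1.05597963e-01]), 'qvel': array([ 0.00012574,  0.00070462,  0.00029886, -0.00076084, -0.00098427,
       -0.00218127]), 'tau': array([-9.27640067e-04, -6.11916375e+01, -2.58177119e+01,  6.92259986e-02,
        4.52773157e-02, -1.37241642e-05]), 'eef_pos': array([ 142.4094416 , -608.5422916 ,  292.14648687]), 'tcp_rot': array([-3.14145774e+00, -1.16990346e-05,  2.29841444e-01]), 'ft_force': array([-1.18952714, -0.03057475,  0.28895727]), 'moment': array([-0.00432467,  0.0124575 , -0.00280801]), 'grip_force': 0.0, 'opening': 0.9987755836016824}
```

View pics/top0.png

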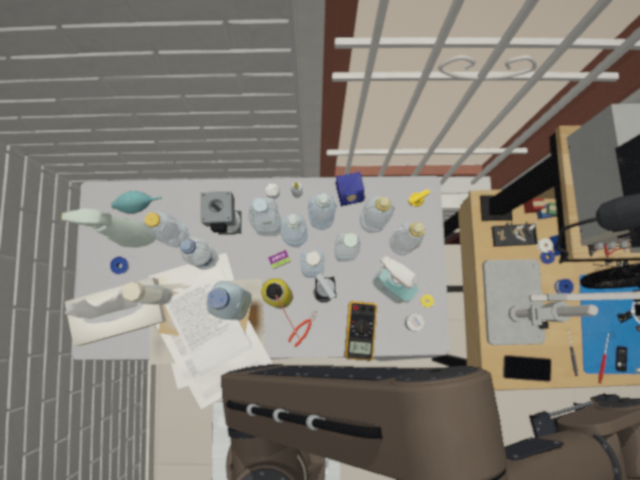

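View pics/scene0.png

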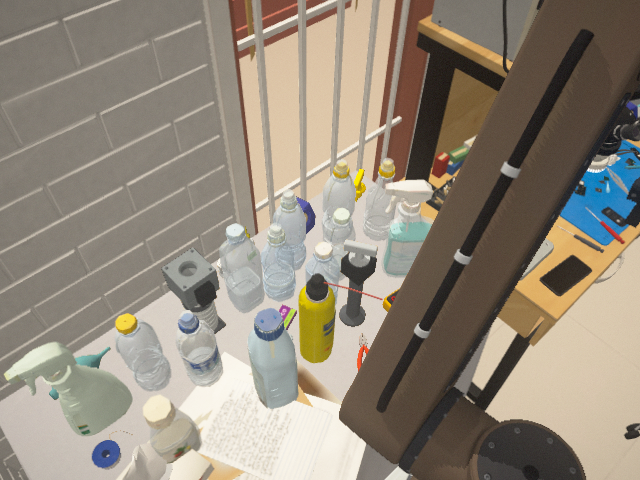

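In the top view the candidates are the steel key at (326,287) in the black stand block, and the yellow look-alike at (418,197). I choose the steel one. The gearmotor cover is at (218,208), with a dark box at its lower right. Next I measure these and take a close crop.

```bash
python3 - <<'E'
from h import *
ims=[]
for n,boxes in [("top",[(295,260,60,50),(190,180,65,65)]),("scene",[(330,220,60,60),(155,235,80,90)])]:
    c=env.read_camera(n);P=cloud(c)
    for (u,v,w,h) in boxes: ims.append(cv2.resize(c["color"][v:v+h,u:u+w,::-1],(390,290),interpolation=cv2.INTER_CUBIC))
    for nm,xy,zr,R in [("bar",(421,-124),(226,255),50),("block",(421,-124),(190,206),50),("cover",(591,112),(193,210),70),("box",(591,112),(165,192),110)]:
        m=(np.hypot(P[...,0]-xy[0],P[...,1]-xy[1])<R)&(P[...,2]>zr[0])&(P[...,2]<zr[1])
        q=P[m]
        if len(q)>5: print(n,nm,len(q),np.median(q,0).round(1),cv2.minAreaRect(q[:,:2].astype(np.float32)))
    if n=="top":
        # tall things: height map 40mm grid
        m=(P[...,0]>200)&(P[...,0]<800)&(P[...,1]>-650)&(P[...,1]<300)
        q=P[m];H=np.zeros((12,19),int)
        np.maximum.at(H,(((q[:,0]-200)//50).astype(int),((q[:,1]+650)//50).astype(int)),q[:,2].astype(int))
        print("rows x from 200 step50, cols y from -650");print(H)
cv2.imwrite("pics/crop1.png",np.vstack([np.hstack(ims[:2]),np.hstack(ims[2:])]))
E
```

```text
top bar 187 [ 421.3 -124.1  238.8] ((422.0328063964844, -125.0257797241211), (59.83342361450195, 14.333596229553223), 32.917030334472656)
top block 217 [ 421.8 -124.1  200.9] ((421.8825378417969, -125.26696014404297), (45.3072395324707, 46.46775436401367), 5.0096330642700195)
top cover 851 [608.  120.5 199.3] ((608.9419555664062, 119.7254409790039), (71.77700805664062, 71.59954071044922), 1.250169038772583)
top box 644 [573.3 112.  180. ] ((581.4635620117188, 99.64222717285156), (101.00273895263672, 204.40138244628906), 25.522890090942383)
rows x from 200 step50, cols y from -650
[[ 528  546    0    0    0    0  754  778  779  755  700  608  517  425
   315  223   27   23   19]
 [   0    0    0    0   11   10  744  777  778  758  673  583  490  395
   247   27   28   26   23]
 [ 131    0    0    0    9   48   47   29   47   37 1328  251  250   21
    28   27   29   28   51]
 [ 133    0    0    0   13   47  154  151   39   38  241   14  251  209
   270  272   29   28  210]
 [ 518    0    0    0    8   15  265  268    8    9  246   10  256  233
   271  271   30   29  215]
 [ 562  653  
[... 534 characters left out ...]
  70  755  754   38  321
   300  215  139  214  636]
 [ 620  564  705  564  701  563  699  564  699  699  732  741  744  746
   747  753  754  757  761]]
scene bar 359 [ 419.4 -123.4  239.3] ((421.34423828125, -124.90864562988281), (60.12507629394531, 17.285457611083984), 32.251953125)
scene block 344 [ 409.2 -110.4  200.7] ((421.4745178222656, -124.9628677368164), (47.379215240478516, 47.97281265258789), 3.2781999111175537)
scene cover 1240 [605.9 121.1 200.8] ((608.5341796875, 119.22077941894531), (73.36048126220703, 72.48224639892578), 1.883825421333313)
scene box 1349 [574.  111.8 180.3] ((588.0823974609375, 119.05455780029297), (130.83047485351562, 199.592041015625), 25.146780014038086)
```

View pics/crop1.png

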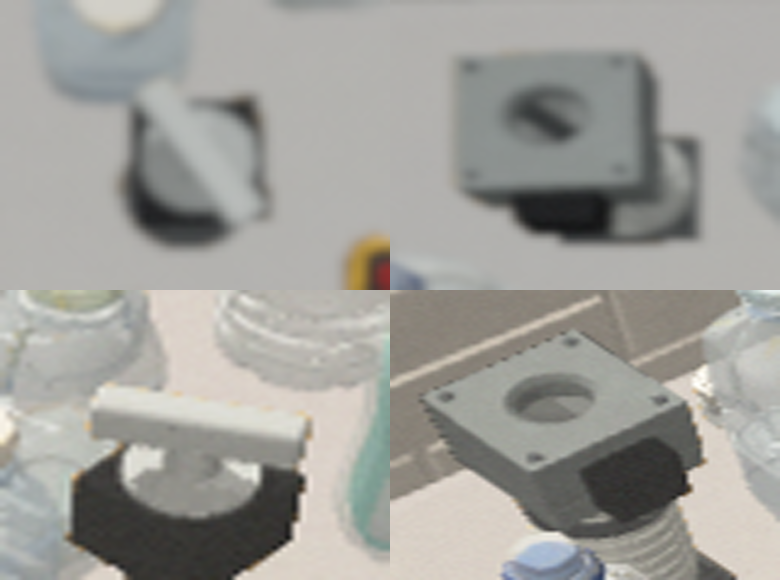

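The close crop confirms the key is bare steel, standing in the black block with its bar at about 32.5° to world x. The terminal box is on the world -x side. The coupling slot shows in the bore at roughly 45°.

I'm setting out now: first up, then over the stand.

Call:
{"api": "jog_arm", "payload": {
  "motion": [
    [0,0,0,0,0,-40,95],
    [0,0,0,0,0,-40,95],
    [0,0,0,20,-21,-38,95],
    [0,0,0,30,-32,0,95],
    [0,0,0,30,-32,0,95],
    [0,0,0,30,-32,0,95],
    [0,0,0,30,-32,0,95],
    [0,0,0,30,-32,0,95],
    [0,0,0,30,-32,0,95],
    [0,0,0,30,-32,0,95]
  ]
}}

```text
t: 1.75
eef_pos: [311.0, -316.3, 410.4]
tcp_rot: [3.141, -0.0, 0.23]
ft_force: [1.2, -0.2, 0.3]
opening: 1.001
grip_force: 0.0
```

Call:
{"api": "jog_arm", "payload": {
  "motion": [
    [0,0,0,30,-32,0,60],
    [0,0,0,30,-32,0,60],
    [0,0,0,30,-32,0,60],
    [0,0,0,30,-32,0,60],
    [0,0,0,30,-32,0,60],
    [0,0,-6.5,0,0,0,60],
    [0,0,-6.5,0,0,0,60],
    [0,0,-6.3,0,0,0,60],
    [0,0,0,0,0,0,60],
    [0,0,0,0,0,0,60]
  ]
}}

```text
t: 3.0
eef_pos: [420.1, -127.7, 410.3]
tcp_rot: [3.141, -0.0, 0.564]
ft_force: [0.1, -0.1, 0.7]
opening: 0.631
grip_force: 0.0
```

```bash
cat >> h.py <<'E'
def tool_delta(p):  # world target TCP -> tool-frame shift (mm)
    from scipy.spatial.transform import Rotation as R
    s=env.state();return R.from_euler('xyz',s["tcp_rot"]).inv().apply(np.array(p)-s["eef_pos"])
E
python3 - <<'E'
from h import *
c=env.read_camera("wrist");cv2.imwrite("pics/w1.png",c["color"][...,::-1]);P=cloud(c)
s=env.state();print(s["eef_pos"],np.degrees(s["tcp_rot"]),s["t"],s["opening"])
for n in ["key_grip"]: print(env.recognise("wrist",n)[:3])
for zr in [(230,250),(194,203)]:
    m=(np.hypot(P[...,0]-421,P[...,1]+124)<45)&(P[...,2]>zr[0])&(P[...,2]<zr[1])
    q=P[m];print(len(q),np.median(q,0),cv2.minAreaRect(q[:,:2].astype(np.float32)))
E
```

```text
[ 420.09641641 -127.67975707  410.25003885] [1.79992026e+02 2.82528185e-04 3.23473550e+01] 3.05 0.6294332083857251
[{'location': [311.1, 232.6], 'score': 0.86}, {'location': [625.9, 138.2], 'score': 0.6}]
1895 [ 424.71973545 -125.10474522  239.60458889] ((422.539794921875, -126.16722106933594), (59.52978515625, 13.795269966125488), 32.637577056884766)
1234 [ 430.0285861  -122.74496721  199.87966188] ((422.1941833496094, -126.63040924072266), (46.5996208190918, 46.23228073120117), 3.492763042449951)
```

View pics/w1.png

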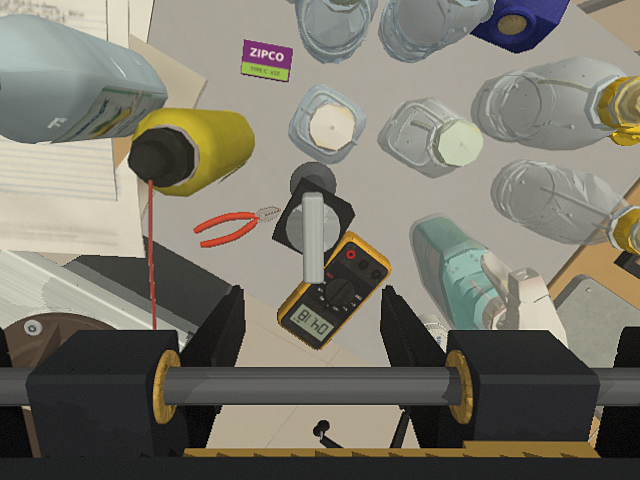

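The wrist view shows the steel key's bar at (313,237), vertical in the picture and so aligned with the tool x axis, with the fingers on either side. I descend and grip.

Call:
{"api": "jog_arm", "payload": {
  "motion": [
    [0,0,0,2.8,-0.6,20,60],
    [0,0,0,0,0,30,60],
    [0,0,0,0,0,30,60],
    [0,0,0,0,0,20,60],
    [0,0,0,0,0,12,60],
    [0,0,0,0,0,7,60],
    [0,0,0,0,0,0,60],
    [0,0,0,0,0,0,30],
    [0,0,0,0,0,0,5],
    [0,0,0,0,0,0,5]
  ]
}}

```text
t: 4.35
eef_pos: [422.2, -125.7, 291.5]
tcp_rot: [3.141, -0.0, 0.567]
ft_force: [0.1, -0.2, -0.3]
opening: 0.366
grip_force: 0.0
```

Call:
{"api": "jog_arm", "payload": {
  "motion": [
    [0,0,0,0,0,0,5],
    [0,0,0,0,0,0,5],
    [0,0,0,0,0,0,5]
  ]
}}

```text
t: 4.72
eef_pos: [422.2, -125.7, 291.3]
tcp_rot: [3.141, 0.0, 0.567]
ft_force: [-0.9, 0.9, 0.9]
opening: 0.153
grip_force: 30.0
```

Call:
{"api": "jog_arm", "payload": {
  "motion": [
    [0,0,0,0,0,-5,5],
    [0,0,0,0,0,-10,5],
    [0,0,0,0,0,-15,5],
    [0,0,0,0,0,-20,5],
    [0,0,0,0,0,-20,5],
    [0,0,0,0,0,-20,5],
    [0,0,0,0,0,-15,5],
    [0,0,0,0,0,-5,5],
    [0,0,0,0,0,0,5],
    [0,0,0,0,0,0,5]
  ]
}}

```text
t: 5.98
eef_pos: [422.0, -125.6, 400.7]
tcp_rot: [-3.141, 0.001, 0.567]
ft_force: [-0.2, 0.9, -1.9]
opening: 0.157
grip_force: 30.0
```

Call:
{"api": "jog_arm", "payload": {
  "motion": [
    [0,0,0,10,-4,0,5],
    [0,0,0,20,-7,0,5],
    [0,0,0,30,-11,0,5],
    [0,0,0,30,-11,0,5],
    [0,0,0,30,-11,0,5],
    [0,0,0,30,-11,0,5],
    [0,0,0,30,-11,0,5],
    [0,0,0,20,-7,0,5],
    [0,0,0,10,-4,0,5],
    [0,0,0,0,0,0,5]
  ]
}}

```text
t: 7.22
eef_pos: [558.1, 52.2, 400.9]
tcp_rot: [-3.141, 0.001, 0.567]
ft_force: [0.0, -0.3, -1.4]
opening: 0.158
grip_force: 30.0
```

```bash
python3 - <<'E'
from h import *
c=env.read_camera("wrist");cv2.imwrite("pics/w2.png",c["color"][...,::-1]);P=cloud(c)
s=env.state();print(s["eef_pos"],np.degrees(s["tcp_rot"]),s["t"],s["opening"],s["ft_force"])
print(env.recognise("wrist","drive_bore")[:3],env.recognise("wrist","coupling_face")[:2])
m=(np.abs(P[...,0]-608)<60)&(np.abs(P[...,1]-119)<60)&(P[...,2]>196)&(P[...,2]<204)
q=P[m];print(len(q),np.median(q,0),cv2.minAreaRect(q[:,:2].astype(np.float32)))
E
```

```text
[557.82061224  51.81286594 401.07419803] [1.79999898e+02 2.88464661e-02 3.24699796e+01] 7.275 0.15599967569264478 [ 0.29367967  0.17282185 -2.62335307]
[] [{'location': [267.0, 123.7], 'score': 0.87}]
10067 [611.66031588 119.94539878 199.88624875] ((609.13037109375, 118.27540588378906), (70.55628204345703, 70.345703125), 1.7023522853851318)
```

View pics/w2.png

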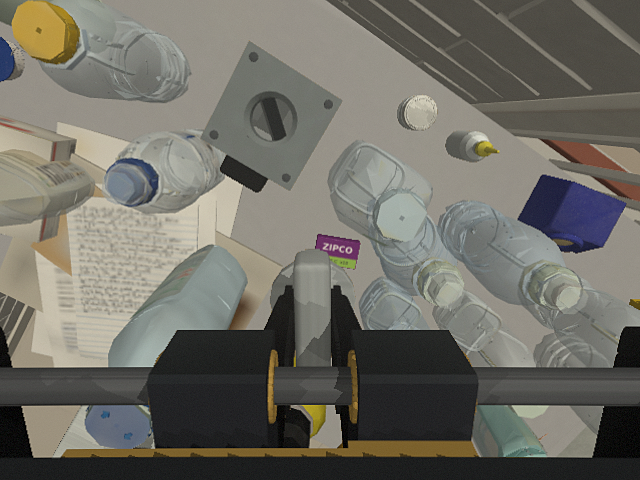

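The slot is visible as a dark band from (263,98) to (280,138) in the bore centred at about (272,116). I measure its angle and the bore's centre.

```bash
python3 - <<'E'
from h import *
c=env.read_camera("wrist")
S=6;u0,v0=240,85;crop=c["color"][v0:v0+62,u0:u0+65]
g=cv2.cvtColor(crop,cv2.COLOR_RGB2GRAY);big=cv2.resize(g,None,fx=S,fy=S,interpolation=cv2.INTER_CUBIC)
cv2.imwrite("pics/slot.png",big)
P=cloud(c)[v0:v0+62,u0:u0+65];
low=(P[...,2]<197).astype(np.uint8);cs,_=cv2.findContours(low,cv2.RETR_EXTERNAL,cv2.CHAIN_APPROX_NONE)
k=max(cs,key=cv2.contourArea)[:,0]
w=np.array([px2world(c,u+u0,v+v0,z=198) for u,v in k]);print("bore",cv2.minEnclosingCircle(w[:,:2].astype(np.float32)),w.mean(0),cv2.fitEllipse(w[:,:2].astype(np.float32)))
print("z in bore",np.percentile(P[...,2][low>0],[5,20,50,80]))
for th in (45,60,75):
    d=(g<th).astype(np.uint8);n,l,st,_=cv2.connectedComponentsWithStats(d)
    i=1+np.argmax(st[1:,4]);vv,uu=np.where(l==i)
    w=np.array([px2world(c,u+u0,v+v0,z=178) for u,v in zip(uu,vv)])
    print(th,len(w),w.mean(0).round(1),cv2.minAreaRect(w[:,:2].astype(np.float32)))
E
```

```text
bore ((609.4317016601562, 118.30367279052734), 16.164615631103516) [609.5322692  117.97220044 198.        ] ((609.2256469726562, 118.13338470458984), (29.383241653442383, 30.25542640686035), 126.00083923339844)
z in bore [161.26424588 162.16688915 177.51125144 179.06181119]
45 8 [603.8 106.9 178. ] ((603.7933959960938, 106.85430145263672), (3.5137226581573486, 1.4461989402770996), 31.18547248840332)
60 546 [610.1 118.5 178. ] ((609.9376220703125, 118.21830749511719), (29.520111083984375, 9.268657684326172), 49.982200622558594)
75 903 [612.3 120.6 178. ] ((611.0857543945312, 121.06865692138672), (30.709762573242188, 29.82193946838379), 5.327587604522705)
```

View pics/slot.png

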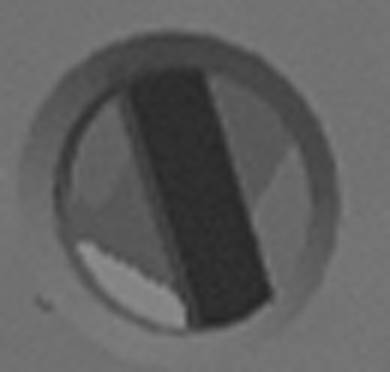

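The slot is at about 50° in world, the cover yaw about 1.7°, and the bore centre about (609.0, 118.9). I move over it and turn to 50°.

Call:
{"api": "jog_arm", "payload": {
  "motion": [
    [0,0,0,14,-5,0,5],
    [0,0,0,25,-9,0,5],
    [0,0,0,25,-9,0,5],
    [0,0,0,14.9,-6,0,5],
    [0,0,-4,0,0,5,5],
    [0,0,-5,0,0,15,5],
    [0,0,-5,0,0,15,5],
    [0,0,-3.5,0,0,10,5],
    [0,0,0,0,0,0,5],
    [0,0,0,0,0,0,5]
  ]
}}

```text
t: 8.68
eef_pos: [609.2, 118.9, 356.7]
tcp_rot: [3.141, -0.0, 0.871]
ft_force: [0.0, 0.6, -1.4]
opening: 0.155
grip_force: 30.0
```

```bash
python3 - <<'E'
from h import *
s=env.state();print(s["eef_pos"],np.degrees(s["tcp_rot"]),s["t"],s["ft_force"],tool_delta((609,118.9,s["eef_pos"][2])))
for n in ("top","scene"):
    c=env.read_camera(n);P=cloud(c)
    m=(np.hypot(P[...,0]-609,P[...,1]-119)<60)
    for zr in ((203,300),(193,203)):
        q=P[m&(P[...,2]>zr[0])&(P[...,2]<zr[1])];print(n,len(q),np.median(q,0).round(1) if len(q) else "")
    cr=c["color"][150:250,160:290] if n=="top" else c["color"][190:330,130:280]
    cv2.imwrite(f"pics/{n}2.png",cv2.resize(cr[...,::-1],(520,400),interpolation=cv2.INTER_CUBIC))
E
```

```text
[609.21883715 118.92332806 356.69810881] [ 1.79971104e+02 -2.02124855e-02  4.98842528e+01] 8.675 [ 1.04566462e-03  6.42474299e-01 -1.39195201e+00] [-1.58844170e-01 -1.52323371e-01 -1.32856325e-04]
top 30 [607.   98.7 266.4]
top 372 [605.8  98.1 199. ]
scene 0 
scene 0
```

View pics/scene2.png

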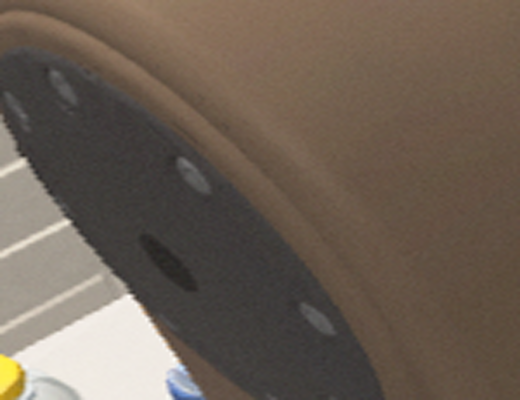

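The scene view is blocked by the arm, so I go by force. The tip is now about 29 mm above the cover.

Call:
{"api": "jog_arm", "payload": {
  "motion": [
    [0,0,0,0,0,6,5],
    [0,0,0,0,0,10,5],
    [0,0,0,0,0,7,5],
    [0,0,0,0,0,3,5],
    [0,0,0,0,0,2,5],
    [0,0,0,0,0,2,5],
    [0,0,0,0,0,1.5,5],
    [0,0,0,0,0,1.5,5],
    [0,0,0,0,0,0,5]
  ]
}}

```text
t: 9.9
eef_pos: [609.0, 118.9, 323.2]
tcp_rot: [3.142, 0.0, 0.872]
ft_force: [0.3, -0.4, -1.2]
opening: 0.154
grip_force: 30.0
```

Call:
{"api": "jog_arm", "payload": {
  "motion": [
    [0,0,0,0,0,2,5],
    [0,0,0,0,0,2,5],
    [0,0,0,0,0,2,5],
    [0,0,0,0,0,2,5],
    [0,0,0,0,0,2,5],
    [0,0,0,0,0,1,5],
    [0,0,0,0,0,0,5]
  ]
}}

```text
t: 10.78
eef_pos: [609.0, 118.9, 312.1]
tcp_rot: [3.142, 0.0, 0.872]
ft_force: [0.1, 1.1, -2.2]
opening: 0.158
grip_force: 30.0
```

Call:
{"api": "jog_arm", "payload": {
  "motion": [
    [0,0,0,0,0,1,5],
    [0,0,0,0,0,1,5],
    [0,0,0,0,0,1,5],
    [0,0,0,0,0,1,5],
    [0,0,0,0,0,1,5],
    [0,0,0,0,0,0,5]
  ]
}}

```text
t: 11.52
eef_pos: [609.0, 118.9, 307.1]
tcp_rot: [-3.142, 0.0, 0.872]
ft_force: [-0.1, 0.1, -2.2]
opening: 0.154
grip_force: 30.0
```

Call:
{"api": "jog_arm", "payload": {
  "motion": [
    [0,0,0,0,0,1,5],
    [0,0,0,0,0,1,5],
    [0,0,0,0,0,0.5,5],
    [0,0,0,0,0,0,5]
  ]
}}

```text
t: 12.02
eef_pos: [609.0, 118.9, 304.6]
tcp_rot: [-3.142, 0.0, 0.872]
ft_force: [0.4, 0.0, -1.3]
opening: 0.156
grip_force: 30.0
```

Call:
{"api": "jog_arm", "payload": {
  "motion": [
    [0,0,0,0,0,0.7,5],
    [0,0,0,0,0,0.7,5],
    [0,0,0,0,0,0.6,5],
    [0,0,0,0,0,0,5]
  ]
}}

```text
t: 12.52
eef_pos: [609.0, 118.9, 302.7]
tcp_rot: [3.142, 0.0, 0.872]
ft_force: [0.6, -0.8, -1.5]
opening: 0.157
grip_force: 30.0
```

The blade is in the slot with no force. I go on down to 1 mm above flush, near TCP z 292.

Call:
{"api": "jog_arm", "payload": {
  "motion": [
    [0,0,0,0,0,1,5],
    [0,0,0,0,0,1,5],
    [0,0,0,0,0,1,5],
    [0,0,0,0,0,1,5],
    [0,0,0,0,0,1,5],
    [0,0,0,0,0,0,5]
  ]
}}

```text
t: 13.28
eef_pos: [609.0, 118.8, 297.6]
tcp_rot: [-3.142, 0.0, 0.872]
ft_force: [0.6, -0.0, -0.7]
opening: 0.152
grip_force: 30.0
```

Call:
{"api": "jog_arm", "payload": {
  "motion": [
    [0,0,0,0,0,1,5],
    [0,0,0,0,0,1,5],
    [0,0,0,0,0,1,5],
    [0,0,0,0,0,1,5],
    [0,0,0,0,0,1,5],
    [0,0,0,0,0,0,5]
  ]
}}

```text
t: 14.02
eef_pos: [609.0, 118.9, 292.6]
tcp_rot: [-3.142, 0.0, 0.872]
ft_force: [0.8, -0.0, -1.1]
opening: 0.16
grip_force: 30.0
```

Call:
{"api": "jog_arm", "payload": {
  "motion": [
    [0,0,0,0,0,0.5,5],
    [0,0,0,0,0,0.4,5],
    [0,0,0,0,0,0,5],
    [0,0,0,0,0,0,5]
  ]
}}

```text
t: 14.52
eef_pos: [609.0, 118.9, 291.8]
tcp_rot: [3.142, 0.0, 0.872]
ft_force: [0.1, -0.2, -1.8]
opening: 0.154
grip_force: 30.0
```

Call:
{"api": "jog_arm", "payload": {
  "motion": [
    [0,0,0,0,0,0.3,5],
    [0,0,0,0,0,0,5],
    [0,0,0,0,0,0,5]
  ]
}}

```text
t: 14.9
eef_pos: [609.0, 118.9, 291.5]
tcp_rot: [3.142, 0.0, 0.872]
ft_force: [0.0, 1.0, -1.6]
opening: 0.157
grip_force: 30.0
```

The key is essentially flush. I turn it clockwise (+wz), watching the moment.

Call:
{"api": "jog_arm", "payload": {
  "motion": [
    [0,0,2,0,0,0,5],
    [0,0,3,0,0,0,5],
    [0,0,3,0,0,0,5],
    [0,0,3,0,0,0,5],
    [0,0,3,0,0,0,5],
    [0,0,2,0,0,0,5],
    [0,0,0,0,0,0,5]
  ]
}}

```text
t: 15.78
eef_pos: [609.1, 118.7, 291.5]
tcp_rot: [3.141, 0.0, 0.592]
ft_force: [0.2, -1.5, -2.4]
opening: 0.159
grip_force: 30.0
```

```bash
python3 - <<'E'
from h import *
s=env.state();print(s["moment"],s["ft_force"],s["eef_pos"],np.degrees(s["tcp_rot"]))
E
```

```text
[-0.40483712 -0.33681281  0.08367548] [ 0.20410353 -1.50737857 -2.40806817] [609.12003224 118.71595958 291.50852088] [1.79975987e+02 1.11477698e-03 3.39468438e+01]
```

Call:
{"api": "jog_arm", "payload": {
  "motion": [
    [0,0,2,0,0,0,5],
    [0,0,3,0,0,0,5],
    [0,0,3,0,0,0,5],
    [0,0,3,0,0,0,5],
    [0,0,3,0,0,0,5],
    [0,0,3,0,0,0,5],
    [0,0,3,0,0,0,5],
    [0,0,2,0,0,0,5],
    [0,0,0,0,0,0,5]
  ]
}}

```text
t: 16.9
eef_pos: [609.0, 118.9, 291.5]
tcp_rot: [3.141, 0.0, 0.209]
ft_force: [1.6, -1.8, -1.6]
opening: 0.154
grip_force: 30.0
```

```bash
python3 - <<'E'
from h import *
s=env.state();print(s["moment"],s["ft_force"],s["eef_pos"],np.degrees(s["tcp_rot"]))
E
```

```text
[-0.32456283 -0.16877875  0.12712327] [ 1.59755436 -1.778298   -1.64019947] [609.00997363 118.8678232  291.5086833 ] [1.79993356e+02 1.60533242e-03 1.19555234e+01]
```

Call:
{"api": "jog_arm", "payload": {
  "motion": [
    [0,0,1,0,0,0,5],
    [0,0,1.5,0,0,0,5],
    [0,0,1.5,0,0,0,5],
    [0,0,1.5,0,0,0,5],
    [0,0,1,0,0,0,5],
    [0,0,0,0,0,0,5]
  ]
}}

```text
t: 17.65
eef_pos: [609.0, 118.9, 291.5]
tcp_rot: [3.142, -0.0, 0.095]
ft_force: [0.9, -0.2, -1.7]
opening: 0.154
grip_force: 30.0
```

```bash
python3 - <<'E'
from h import *
s=env.state();print(s["moment"],s["ft_force"],s["eef_pos"],np.degrees(s["tcp_rot"]))
E
```

```text
[-0.29407096 -0.11380145  0.11556029] [ 0.861155   -0.20119765 -1.70440283] [609.04101042 118.87194209 291.51745413] [ 1.79996080e+02 -3.40235942e-03  5.45126924e+00]
```

Call:
{"api": "jog_arm", "payload": {
  "motion": [
    [0,0,1,0,0,0,5],
    [0,0,1,0,0,0,5],
    [0,0,0.7,0,0,0,5],
    [0,0,0,0,0,0,5]
  ]
}}

```text
t: 18.15
eef_pos: [609.0, 118.9, 291.5]
tcp_rot: [3.142, 0.0, 0.048]
ft_force: [0.1, -1.3, -1.5]
opening: 0.156
grip_force: 30.0
```

```bash
python3 - <<'E'
from h import *
s=env.state();print(s["moment"],s["ft_force"],s["eef_pos"],np.degrees(s["tcp_rot"]))
E
```

```text
[-0.19684934 -0.07756063  0.08730996] [ 0.14855296 -1.31588046 -1.47971762] [609.03256617 118.86732953 291.49062152] [1.79996311e+02 1.23893839e-03 2.75333086e+00]
```

Call:
{"api": "jog_arm", "payload": {
  "motion": [
    [0,0,0.7,0,0,0,5],
    [0,0,0.7,0,0,0,5],
    [0,0,0,0,0,0,5]
  ]
}}

```text
t: 18.52
eef_pos: [609.0, 118.9, 291.5]
tcp_rot: [3.142, 0.0, 0.024]
ft_force: [0.3, -0.6, -1.1]
opening: 0.156
grip_force: 30.0
```

```bash
python3 - <<'E'
from h import *
s=env.state();print(s["moment"],s["ft_force"],s["eef_pos"],np.degrees(s["tcp_rot"]))
E
```

```text
[-0.18001367 -0.00964898  0.11395929] [ 0.28026352 -0.63960473 -1.08021479] [609.01917545 118.88413828 291.47354324] [1.79995422e+02 2.75509855e-03 1.35169717e+00]
```

Call:
{"api": "jog_arm", "payload": {
  "motion": [
    [0,0,0.6,0,0,0,5],
    [0,0,0.6,0,0,0,5],
    [0,0,0,0,0,0,5]
  ]
}}

```text
t: 18.9
eef_pos: [609.0, 118.9, 291.5]
tcp_rot: [3.142, 0.0, 0.003]
ft_force: [0.6, -1.0, -1.9]
opening: 0.156
grip_force: 30.0
```

```bash
python3 - <<'E'
from h import *
s=env.state();print(s["moment"],s["ft_force"],s["eef_pos"],np.degrees(s["tcp_rot"]))
E
```

```text
[-0.14686806 -0.05099012  0.07269906] [ 0.60181634 -1.04360376 -1.94171396] [609.02862824 118.85795711 291.49848968] [1.79997260e+02 4.26608116e-05 1.49725568e-01]
```

Call:
{"api": "jog_arm", "payload": {
  "motion": [
    [0,0,0.5,0,0,0,5],
    [0,0,0.5,0,0,0,5],
    [0,0,0.5,0,0,0,5],
    [0,0,0,0,0,0,5]
  ]
}}

```text
t: 19.4
eef_pos: [609.0, 118.9, 291.5]
tcp_rot: [3.142, -0.0, -0.023]
ft_force: [0.9, -1.2, -1.4]
opening: 0.156
grip_force: 30.0
```

```bash
python3 - <<'E'
from h import *
s=env.state();print(s["moment"],s["ft_force"],s["eef_pos"],np.degrees(s["tcp_rot"]))
E
```

```text
[-0.16036666 -0.05189613  0.09316219] [ 0.9419699  -1.17466507 -1.40742677] [609.02935571 118.86275181 291.50954606] [ 1.79996315e+02 -1.15478614e-03 -1.34526063e+00]
```

Call:
{"api": "jog_arm", "payload": {
  "motion": [
    [0,0,0.5,0,0,0,5],
    [0,0,0.5,0,0,0,5],
    [0,0,0.3,0,0,0,5],
    [0,0,0,0,0,0,5]
  ]
}}

```text
t: 19.9
eef_pos: [609.0, 118.9, 291.5]
tcp_rot: [3.142, -0.0, -0.046]
ft_force: [1.1, -1.4, -1.5]
opening: 0.153
grip_force: 30.0
```

```bash
python3 - <<'E'
from h import *
s=env.state();print(s["moment"],s["ft_force"],s["eef_pos"],np.degrees(s["tcp_rot"]))
E
```

```text
[-0.13297954 -0.09848335  0.05664373] [ 1.0828061  -1.41574447 -1.54594738] [609.03163094 118.86920687 291.52673511] [ 1.79996440e+02 -1.96730347e-03 -2.64016712e+00]
```

The bar is within about 4° of the cover's x axis, there's no wrenching, and I'm within the play. I release, lift straight up and check.

Call:
{"api": "jog_arm", "payload": {
  "motion": [
    [0,0,0,0,0,0,20],
    [0,0,0,0,0,0,30],
    [0,0,0,0,0,0,45],
    [0,0,0,0,0,0,45],
    [0,0,0,0,0,-10,45],
    [0,0,0,0,0,-30,45],
    [0,0,0,0,0,-40,45],
    [0,0,0,-30,0,-30,45],
    [0,0,0,-30,0,-10,45],
    [0,0,0,0,0,0,45]
  ]
}}

```text
t: 21.15
eef_pos: [547.9, 121.8, 413.7]
tcp_rot: [-3.141, -0.003, -0.045]
ft_force: [0.3, 0.3, 0.4]
opening: 0.472
grip_force: 0.0
```

```bash
python3 - <<'E'
from h import *
s=env.state();print(s["eef_pos"],s["t"],s["ft_force"])
c=env.read_camera("wrist");P=cloud(c);cv2.imwrite("pics/w3.png",c["color"][...,::-1])
for zr in ((228,255),(195,203)):
    m=(np.hypot(P[...,0]-609,P[...,1]-119)<55)&(P[...,2]>zr[0])&(P[...,2]<zr[1]);q=P[m]
    print(len(q),np.median(q,0),cv2.minAreaRect(q[:,:2].astype(np.float32)) if len(q) else "")
E
```

```text
[547.90354355 121.82697519 413.68772683] 21.15 [0.30526221 0.34500989 0.39728962]
2169 [610.28464928 118.26050295 239.66456098] ((608.6253051757812, 118.258056640625), (59.919185638427734, 13.988863945007324), 0.6309139132499695)
6661 [614.16023016 116.17800569 200.00815849] ((609.087646484375, 118.22750854492188), (70.77741241455078, 70.15208435058594), 1.6781450510025024)
```

View pics/w3.png

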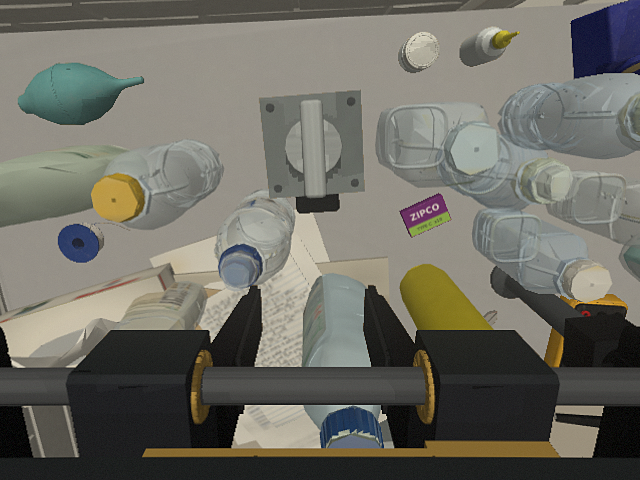

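The picture shows the key standing in the bore at (313,145), its bar pointing at the terminal box. It is about 1° off the cover's axis, with the bar top 39.7 mm above the cover, so the collar is flush. The gripper is clear, so I hand in.

```bash
python3 -c "
from cell import env
print(env.job_done())"
```

```text
the job is handed in; nothing more can be done
None
```

I handed the job in at about 21 s: the key is fully home in the gearmotor, its bar within about 1° of the line to the terminal box, and released; I felt no distinct stop while turning, and no verdict was returned.

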